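# Seat the format template and draw the sprung gauge rod out to its mark

## Task

Take the larger of the two aluminium format templates by its rib and lower it (do not drop it) into the pocket of the gauge fixture until it lies flat on the pocket floor, then let go of it. Then take the upright post of the sprung pointer rod, draw the rod out until its pointer blade is level with the fin on the seated template, and finish while still holding it there. Leave the other things on the table where they are.

Things in the scene. Friction and masses are not known exactly. Their poses are not given: they have to be found in the camera images.
- gauge: grey steel gauge fixture fixed to the table: base 150 (x) x 256 (y) x 12 mm, origin at the centre of its underside. On it: a keyed pocket (x -17 to 57, y -22 to 112; walls 8 mm thick, tops 28 mm above the table); a fixed steel tube along y (20 mm diameter, axis at x -50, 36 mm above the table, y -120 to -30) out of which the pointer rod slides towards +y; a lug at x 30, y -85, 32 mm high.
- pocket (a point): centre of the pocket floor, at (20, 45, 12) mm in the fixture's frame, same axes; pocket 16 mm deep. It has the template's stepped outline with 2 mm play all round and takes it one way only: tongue towards the fixture's +y, fin towards the rod (-x). Seated, the template's origin and axes coincide with this point's and the fin clears the walls.
- template: the larger of two loose aluminium templates, about 0.4 kg: stepped plate 20 mm thick; main part x -35 to 35, y -65 to 35 mm, tongue x -35 to 5, y 34 to 65. Origin at the centre of its underside, z up. A rib (handle) stands on top; a dark steel index fin, 4 mm thick along y, lies on the tongue and sticks out 12 mm beyond the -x edge.
- rib (a point): top centre of the template's rib, 50 mm above the plate's underside, at (0, -5) mm in its frame; the rib is 14 mm thick (x), 50 mm long (y), 30 mm high above the plate's top.
- mark (a point): outer end of the index fin on the template, at (-47, 43, 25) mm in the template's frame, with the template's axes. This is the length mark.
- rod: sprung steel pointer rod, 12 mm diameter, slides along the fixture's +y by up to 85 mm. Origin on its axis below the grip post; axes as the fixture. Home at the start, origin then at (-50, -14, 36) mm in the fixture's frame; springs home if let go. Spring: about 3 N at home, 80 N/m more as it comes out (8 N at the mark). The mark is about 58 mm from home, give or take the pocket's play.
- post (a point): top centre of the rod's upright black grip post, 14 x 14 mm square, its top 90 mm above the table, 54 mm above the rod's axis; clear on all sides from 50 mm above the table up.
- pointer (a point): outer end of the pointer blade, a 4 mm thick (along y) steel tab near the rod's free end, at (16, 44, 0) mm in the rod's frame. It points at the pocket (+x) and passes 7 mm from the fin's end: the rod is at its mark when this point and mark have the same y in the fixture's frame.
- small_template: the smaller aluminium template, about 80 mm long, loose; leave it (origin under its centre)
- tape: roll of white tape lying flat, 92 mm across, 20 mm high; leave it (origin under its centre)
- folder: white bone folder, flat strip 130 x 22 x 6 mm; leave it (origin under its centre)
- glue: glue jar, 60 mm across, 85 mm tall; leave it (origin under its centre)
- hammer: hammer, 240 mm long, lying; leave it
- cup: dark steel cup, 72 mm across, 90 mm tall; leave it (origin under its centre)
There are look-alikes about, which are no part of the job. What is shaped like the template but green, turquoise or yellow is not meant.

How it is judged (in metres and radians):
On the way:
1. the template lies flat and square on the pocket floor, let go, with the rod still home (x of template in the frame of pocket between -0.004 and 0.004 m and y of template in the frame of pocket between -0.004 and 0.004 m and z of template in the frame of pocket between -0.0025 and 0.0025 m and angle between template's own z axis and vertical below 0.04 rad and angle between the x axis of template and the x axis of gauge, either way round below 0.06 rad and contact force between the fingers and template below 0.1 N and linear speed of template below 0.02 m/s and y of rod in the frame of gauge below -0.004 m), for 0.2 s.
At the end, for the whole second after the job is handed in: The template is seated (origin within 4 mm of the pocket's in x and y, 2.5 mm in height, tilt under 0.04 rad, square within 0.06 rad) and untouched by the fingers; the pointer blade is level with the fin within 3 mm along the rod, the rod is still, and the fingers hold it with more than 2 N (x of template in the frame of pocket between -0.004 and 0.004 m and y of template in the frame of pocket between -0.004 and 0.004 m and z of template in the frame of pocket between -0.0025 and 0.0025 m and angle between template's own z axis and vertical below 0.04 rad and angle between the x axis of template and the x axis of gauge, either way round below 0.06 rad and y of pointer in the frame of mark between -0.003 and 0.003 m and contact force between the fingers and rod above 2 N and linear speed of rod below 0.01 m/s and contact force between template and rod below 0.1 N and contact force between the fingers and template below 0.1 N); the arm keeps its last pose, push and grip.
It fails at once if another loose thing on the table was moved by more than 30 mm (distance of any of small_template, tape, folder, glue, hammer, cup from where it was at the start of the episode above 0.03 m).
It fails at once if the template was dropped (linear speed of template above 0.5 m/s and contact force between the fingers and template below 0.05 N).
It also fails if it takes over 51 s, if anything falls off the work surface, if the arm or the gripper's body presses on something with over 40 N, if the wrist force passes 120 N, or if a joint passes its speed limit or range.

## Robot

A 7-joint arm with a two-finger parallel gripper is mounted at the origin on the work surface. World frame = base frame: x ahead of the robot, y to its left, z up, the work surface at z = 0. Lengths are in mm, angles in rad, forces in N, time in s.
With the tool pointing down it reaches from about 425 to 825 mm from the base axis. Payload 3.6 kg.
Tool frame: the origin (TCP) lies midway between the tips of the shut fingers; the grasp point (between the pads) lies 19 mm behind it; z points along the fingers, y is the line along which they close (so a half turn about z gives the same grasp; the last joint's range is limited). The gripper opens to 93 mm and grips with 3 to 60 N. Pads are 15 mm wide; open, the fingers measure 128 mm over their backs; the gripper's body (75 mm by 188 mm) begins 65 mm behind the grasp point.
Start: joints at [-1.224, 0.615, -0.013, 1.423, 0.008, 1.103, -0.04], TCP at [236.711, 605.334, 218.64] pointing down, gripper open.
Joint ranges: [-3.12, 3.12], [-0.3, 2.06], [-1.34, 1.32], [0.26, 2.42], [-1.36, 4.5], [0.01, 1.98], [-2.84, 2.84]. Speed limits (rad/s): [2.79, 2.79, 3.14, 3.14, 3.14, 3.14, 3.14].

## Interface

Orientations are given as a rotation vector (axis times angle).
In Python, from bench import r, camera, camera_model gives the robot as it stands. The module is installed in compiled form; this text tells all that it offers.
- The arm moves only by the shell command python3 -m pendant 'ROWS' [OPENING] [FORCE]. ROWS is JSON, a list that holds one entry, the list of rows, each a list of 6 numbers: the shift along the world's x, y, z in m, then the turn, a rotation vector about the world's x, y, z in rad. In form: [[[x, y, z, wx, wy, wz], ...]]. A call has 1 to 10 rows; each row is the pose to reach, as a shift and turn from the pose commanded when the call began; what a row does not reach only later rows make up. A row lasts 1/8 s, in which the tool goes at most 62.5 mm and 10.7 degrees, less where a joint would pass 70% of its speed; a pose out of reach is approached as far as the arm can. A call with a gripper value outside its range is refused whole. OPENING is the opening in per cent of the stroke, from 0 (shut) to 100 (fully open), set as the call begins (- or left out, the last holds). The fingers move at their own pace and stop on an object; FORCE is the grip in N (left out, the last holds). Time passes only in rows, so rows that repeat a pose let the fingers close. It gives the time, the measured TCP pose, the force, the opening and the grip force at its end, in the units of the state.
- r.get_obs(): the state, without advancing time (a new reading comes with each control period).
- camera(name): name is "scene" or "top" or "wrist"; returns the picture (400x640x3 uint8, red, green, blue); there is no depth.
- camera_model(name): a dict with "fx", "fy", "cx", "cy" (pixels), "R" (3x3) and "t" (3): a world point X has camera coordinates R X + t; the wrist camera has in their place "tool_from_camera" (4x4, takes a point from camera to tool coordinates, whose origin is the TCP and whose axes are the flange's). Camera axes: x right, y down, z forward; pixel columns grow to the right and rows downward; lengths in mm; the calibration is good to about 2 mm. A picture is of the moment at which its call begins: read the wrist's pose just before it. camera_model takes no time and is no camera call.
- r.finish_job(): hands the job in; it is judged then, once.
The state is a dict: "clock": time; "joint_pos": joint angles; "joint_vel": joint speeds; "effort": joint torques, N m; "ee_pos": TCP position; "ee_rot": TCP orientation; "force": force on the tool from outside, world axes, zero at the start; "ft_torque": the same for the moment, N m; "width": finger opening in mm; "grip_force": force on a finger pad.
Only numpy, scipy, OpenCV 4.12 (cv2) and the standard library are available. Lean on these libraries where they do the work, as an engineer would, in place of code of your own. Each camera call takes 0.05 s, during which the arm holds its last target. There are 200 camera calls.

## Working session

There is one attempt and no reset: what is moved stays moved. The work goes in short steps, Python scripts to look and compute and a shell command to move; the robot and the scene stay as the last step left them, time stands still between calls to the robot, and variables do not carry over. Pictures are saved under pics/ and viewed, at most 11 in all, crops included, and the job is handed in when it is done.

```bash
mkdir -p pics; cat > h.py <<'E'
import numpy as np,cv2
from scipy.spatial.transform import Rotation as Ro
from bench import r,camera,camera_model
def cam(name):
    m=camera_model(name)
    K=np.array([[m['fx'],0,m['cx']],[0,m['fy'],m['cy']],[0,0,1]])
    if 'R' in m: R=np.array(m['R']);t=np.array(m['t']).ravel()
    else:
        o=r.get_obs();T=np.eye(4);T[:3,:3]=Ro.from_rotvec(o['ee_rot']).as_matrix();T[:3,3]=o['ee_pos']
        W=np.linalg.inv(T@np.array(m['tool_from_camera']));R=W[:3,:3];t=W[:3,3]
    return K,R,t
def cast(c,uv,z):
    K,R,t=c;uv=np.atleast_2d(uv).astype(float)
    d=(R.T@np.linalg.inv(K)@np.c_[uv,np.ones(len(uv))].T).T
    o=-R.T@t
    return o+d*((z-o[2])/d[:,2])[:,None]
def proj(c,X):
    K,R,t=c;p=(K@(R@np.atleast_2d(X).T+t[:,None])).T
    return p[:,:2]/p[:,2:]
def snap(name,f):
    c=cam(name);im=camera(name)[:,:,::-1].copy();cv2.imwrite(f,im);return c,im
E
python3 - <<'E'
from h import *
o=r.get_obs();print({k:np.round(v,3) for k,v in o.items()})
for n in('top','scene'):
    c,im=snap(n,f'pics/{n}0.png');print(n,-c[1].T@c[2],c[1][2],c[0][0,0]);np.savez(f'{n}.npz',*c)
E
```

```text
{'clock': np.float64(0.0), 'joint_pos': array([-1.224,  0.616, -0.013,  1.425,  0.008,  1.103, -0.04 ]), 'joint_vel': array([-0.001, -0.   ,  0.   ,  0.001, -0.   , -0.   ,  0.001]), 'effort': array([ 0.0000e+00, -4.5893e+01,  2.0900e-01, -1.6575e+01, -6.1000e-02,
        2.0000e-02,  0.0000e+00]), 'ee_pos': array([236.469, 604.623, 217.486]), 'ee_rot': array([-0.582, -3.087,  0.004]), 'force': array([-0.329,  0.592,  0.096]), 'ft_torque': array([-0.043, -0.021,  0.02 ]), 'grip_force': np.float64(0.0), 'width': np.float64(92.821)}
top [ 484.81011832   15.07383037 1392.55253408] [ 0.04290626 -0.01434647 -0.99897609] 430.0214568006259
scene [1208.15080386  393.06370912 1043.51705102] [-0.53387619 -0.31329226 -0.78538155] 440.77264869992206
```

View pics/top0.png

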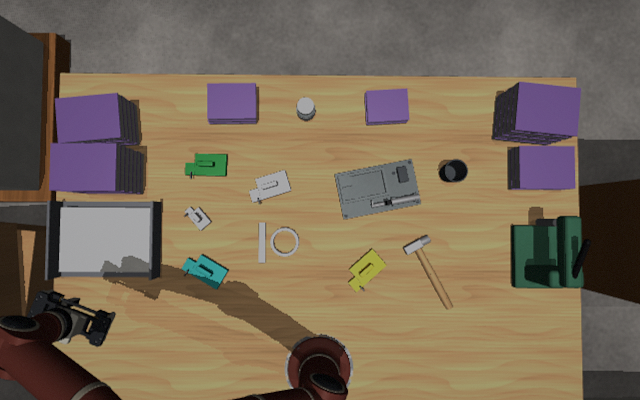

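View pics/scene0.png

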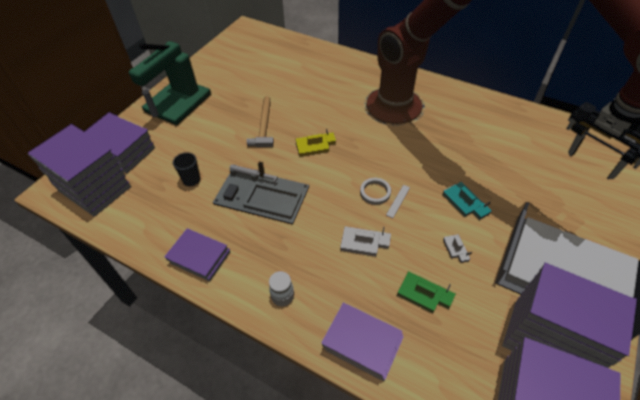

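The top view shows the aluminium template at about (270,186), its tongue to the left. The gauge is at (377,188), with the rod along its lower edge, the post at about (376,204) and the lug at (402,174). The scene view agrees: template (365,241), gauge (262,193).

```bash
python3 - <<'E'
from h import *
f=np.load('top.npz');c=[f[k] for k in f.files];im=cv2.imread('pics/top0.png')
hsv=cv2.cvtColor(im,cv2.COLOR_BGR2HSV)
m=((hsv[:,:,1]<50)&(hsv[:,:,2]>120)).astype(np.uint8);m[:,:235]=0;m[:,300:]=0;m[:160]=0;m[212:]=0
cn=max(cv2.findContours(m,0,2)[0],key=cv2.contourArea);b=cv2.boxPoints(cv2.minAreaRect(cn));print('tmpl',cast(c,b,20).round(0)[:,:2].tolist())
m=((hsv[:,:,1]<50)).astype(np.uint8);m[:,:325]=0;m[:,430:]=0;m[:150]=0;m[225:]=0
cn=max(cv2.findContours(m,0,2)[0],key=cv2.contourArea);rr=cv2.minAreaRect(cn);b=cv2.boxPoints(rr);P=cast(c,b,12)[:,:2]
print('gauge',P.round(0).tolist(),P.mean(0),[np.linalg.norm(P[i]-P[i-1]).round() for i in(0,1)])
print('post',cast(c,(376,204),90))
m=camera_model('wrist');print(np.round(m['tool_from_camera'],2),m['fx'])
E
```

```text
tmpl [[596.0, 236.0], [635.0, 113.0], [568.0, 92.0], [529.0, 214.0]]
gauge [[623.0, -48.0], [674.0, -298.0], [528.0, -327.0], [477.0, -77.0]] [ 575.67005997 -187.4800891 ] [np.float64(148.0), np.float64(256.0)]
post [[ 523.52515819 -171.39479044   90.        ]]
[[-0.000e+00 -9.600e-01 -2.800e-01  7.860e+01]
 [ 1.000e+00 -0.000e+00  0.000e+00  7.000e-02]
 [-0.000e+00 -2.800e-01  9.600e-01 -1.669e+02]
 [ 0.000e+00  0.000e+00  0.000e+00  1.000e+00]] 338.58335422949756
```

```bash
python3 -m pendant '[[[0.06,-0.05,0.02,0,0,-0.15],[0.1,-0.1,0.02,0,0,-0.3],[0.14,-0.15,0.02,0,0,-0.45],[0.18,-0.2,0.02,0,0,-0.6],[0.22,-0.25,0.02,0,0,-0.75],[0.26,-0.3,0.02,0,0,-0.89],[0.3,-0.35,0.02,0,0,-0.89],[0.33,-0.4,0.02,0,0,-0.89],[0.352,-0.444,0.02,0,0,-0.89],[0.352,-0.444,0.02,0,0,-0.89]]]' 100
python3 -m pendant '[[[0,0,0,0,0,0],[0,0,0,0,0,0]]]'
python3 - <<'E'
from h import *
c,im=snap('wrist','pics/w1.png');np.savez('w1.npz',*c)
o=r.get_obs();print(o['clock'],o['ee_pos'],Ro.from_rotvec(o['ee_rot']).as_matrix().round(3))
E
```

```text
clock: 1.35
ee_pos: [590.8, 153.8, 238.3]
ee_rot: [1.866, 2.523, -0.005]
force: [-0.1, 0.2, -0.4]
width: 93.1
grip_force: 0.0
clock: 1.6
ee_pos: [587.6, 164.0, 238.3]
ee_rot: [-1.848, -2.538, -0.001]
force: [-0.9, 0.5, -0.1]
width: 93.2
grip_force: 0.0
1.65 [587.66582648 164.10728843 238.42712179] [[-0.307  0.952 -0.001]
 [ 0.952  0.307  0.001]
 [ 0.002 -0.001 -1.   ]]
```

View pics/w1.png

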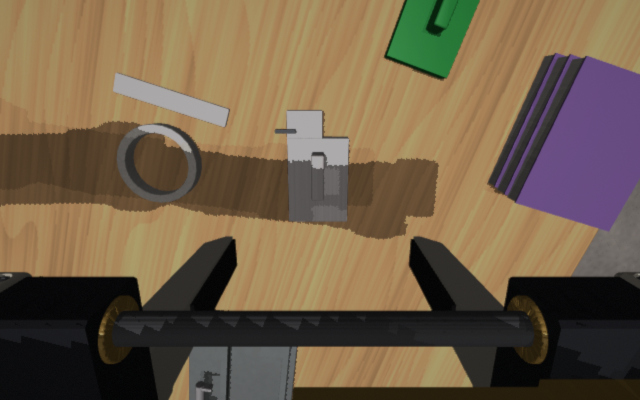

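The wrist view shows the template square in the image: tongue corners (288,111) and (322,111), shoulder (348,137), bottom corners (289,221) and (348,221), rib around (318,175), fin end (275,131).

```bash
python3 - <<'E'
from h import *
f=np.load('w1.npz');c=[f[k] for k in f.files];im=cv2.imread('pics/w1.png')
hsv=cv2.cvtColor(im,cv2.COLOR_BGR2HSV)
m=(hsv[:,:,1]<45).astype(np.uint8);m[:,:265]=0;m[:,380:]=0;m[:95]=0;m[235:]=0
m[:, :]=cv2.morphologyEx(m,cv2.MORPH_OPEN,np.ones((9,9)))
cn=max(cv2.findContours(m,0,2)[0],key=cv2.contourArea)
P=cast(c,cn[:,0],20)[:,:2].astype(np.float32);rr=cv2.minAreaRect(P);b=cv2.boxPoints(rr);print(rr,b.round(1).tolist(),cv2.approxPolyDP(cn,5,True)[:,0].tolist())
e=[np.r_[b[i]-b[i-1]] for i in range(4)];e=max(e,key=np.linalg.norm);e=e*np.sign(e[1]);yaw=np.arctan2(-e[0],e[1]);print('yaw',yaw)
R=np.array([[np.cos(yaw),-np.sin(yaw)],[np.sin(yaw),np.cos(yaw)]]);o=b.mean(0);rib=o+R@[0,-5]
print('origin',o,'rib',rib);print('rib top reproj',proj(c,[[*(o+R@[0,y]),50] for y in(-30,20)]),'finend',proj(c,[*(o+R@[-47,43]),25]))
E
```

```text
((581.7728881835938, 164.81289672851562), (69.42611694335938, 128.80348205566406), 17.680618286132812) [[529.0999755859375, 215.60000610351562], [568.2999877929688, 92.9000015258789], [634.4000244140625, 114.0], [595.2999877929688, 236.6999969482422]] [[288, 110], [289, 219], [346, 220], [348, 139], [322, 136], [320, 110]]
yaw 0.30858505
origin [581.7729 164.8129] rib [583.29144228 160.04907537]
rib top reproj [[317.28513578 199.8866612 ]
 [317.1929857  154.41027635]] finend [[274.97874778 130.02822118]]
```

```bash
python3 -c "
import cv2;a=cv2.imread('pics/w1.png')[95:240,255:400];cv2.imwrite('pics/w1c.png',cv2.resize(a,None,fx=4,fy=4))"
```

```text
(no output)
```

View pics/w1c.png

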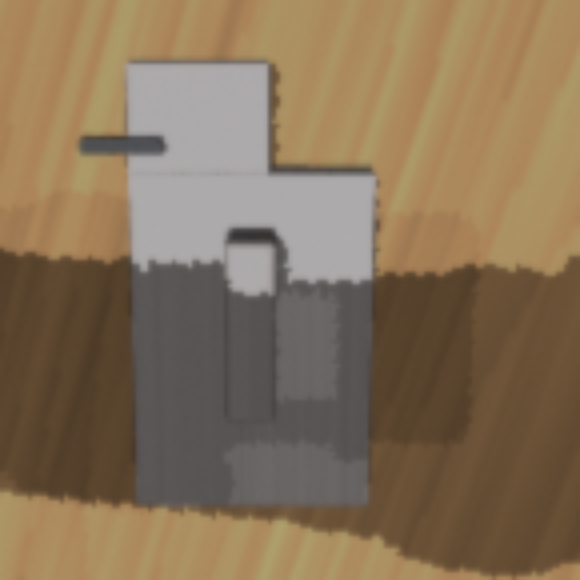

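The crop confirms it: plate edges, rib (column about 318, rows 155–200) and fin all reproject to where they are seen, and the size comes out at 69.4 × 128.8 mm.

```bash
python3 -m pendant '[[[-0.004,-0.003,-0.05,0,0,0],[-0.004,-0.003,-0.1,0,0,0],[-0.004,-0.003,-0.14,0,0,0],[-0.004,-0.003,-0.16,0,0,0],[-0.004,-0.003,-0.16,0,0,0],[-0.004,-0.003,-0.16,0,0,0]]]'
```

```text
clock: 2.4
ee_pos: [585.3, 159.6, 79.7]
ee_rot: [1.852, 2.537, 0.003]
force: [-0.4, -0.1, 0.8]
width: 92.9
grip_force: 0.0
```

```bash
python3 -m pendant '[[[-0.002,0,-0.03,0,0,0],[-0.002,0,-0.048,0,0,0],[-0.002,0,-0.054,0,0,0],[-0.002,0,-0.054,0,0,0]]]'
python3 -m pendant '[[[0,0,0,0,0,0],[0,0,0,0,0,0],[0,0,0,0,0,0],[0,0,0,0,0,0],[0,0,0,0,0,0],[0,0,0,0,0,0]]]' 0 40
```

```text
clock: 2.9
ee_pos: [583.1, 158.4, 24.9]
ee_rot: [1.854, 2.536, 0.0]
force: [-0.4, 0.6, 0.5]
width: 93.0
grip_force: 0.0
clock: 3.65
ee_pos: [582.7, 158.3, 24.6]
ee_rot: [-1.854, -2.536, 0.0]
force: [-0.6, -0.5, 0.3]
width: 37.9
grip_force: 0.0
```

```bash
python3 -m pendant '[[[0,0,0,0,0,0],[0,0,0,0,0,0],[0,0,0,0,0,0],[0,0,0,0,0,0],[0,0,0,0,0,0],[0,0,0.01,0,0,0],[0,0,0.03,0,0,0],[0,0,0.03,0,0,0]]]'
```

```text
clock: 4.65
ee_pos: [583.6, 158.5, 56.0]
ee_rot: [1.853, 2.535, 0.003]
force: [-0.9, 0.3, -3.4]
width: 13.8
grip_force: 40.0
```

```bash
python3 -m pendant '[[[0,-0.01,0.04,0,0,0],[0,-0.03,0.09,0,0,-0.05],[0.01,-0.07,0.14,0,0,-0.11],[0.02,-0.12,0.18,0,0,-0.11],[0.025,-0.17,0.195,0,0,-0.11],[0.025,-0.22,0.195,0,0,-0.11],[0.025,-0.27,0.195,0,0,-0.11],[0.025,-0.32,0.195,0,0,-0.11],[0.025,-0.36,0.195,0,0,-0.11],[0.025,-0.39,0.195,0,0,-0.11]]]'
python3 -m pendant '[[[0,-0.015,0,0,0,0],[0,-0.015,0,0,0,0],[0,-0.015,0,0,0,0],[0,-0.015,0,0,0,0]]]'
python3 - <<'E'
from h import *
c,im=snap('wrist','pics/w2.png');np.savez('w2.npz',*c)
o=r.get_obs();print(o['clock'],o['ee_pos'],Ro.from_rotvec(o['ee_rot']).as_matrix().round(3))
E
```

```text
clock: 5.9
ee_pos: [606.1, -234.0, 248.1]
ee_rot: [-1.992, -2.425, 0.003]
force: [-0.1, -0.0, -3.6]
width: 13.7
grip_force: 40.0
clock: 6.4
ee_pos: [608.3, -244.4, 249.6]
ee_rot: [-1.987, -2.432, -0.002]
force: [-0.7, -0.1, -3.9]
width: 13.6
grip_force: 40.0
6.45 [ 608.18937639 -244.85853263  249.70044842] [[-0.199  0.98   0.   ]
 [ 0.98   0.199  0.001]
 [ 0.001  0.    -1.   ]]
```

View pics/w2.png

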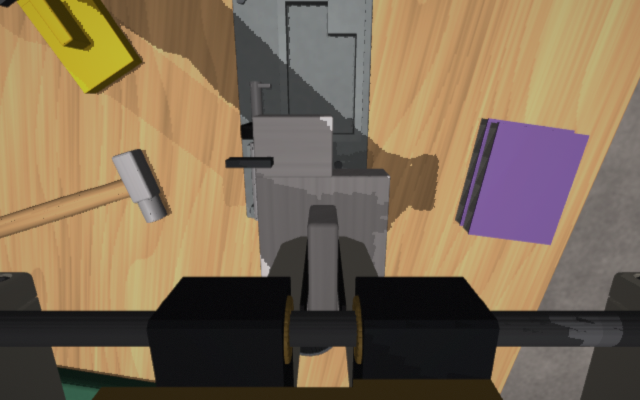

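The wrist view shows the template held straight, with tongue corners at about (254,117) and (332,117). The gauge's far end is cut off at row 0, and the pocket's inner edges are at columns 287 and 354. I'll back off a little so the far end comes into view.

```bash
python3 -m pendant '[[[-0.003,0.015,0.015,0,0,0],[-0.007,0.033,0.03,0,0,0],[-0.007,0.033,0.03,0,0,0],[-0.007,0.033,0.03,0,0,0],[-0.007,0.033,0.03,0,0,0]]]'
python3 - <<'E'
from h import *
c,im=snap('wrist','pics/w3.png');np.savez('w3.npz',*c)
o=r.get_obs();np.savez('w3o.npz',p=o['ee_pos'],R=Ro.from_rotvec(o['ee_rot']).as_matrix());print(o['clock'],o['ee_pos'],Ro.from_rotvec(o['ee_rot']).as_matrix().round(3))
cv2.imwrite('pics/w3c.png',cv2.resize(im[0:200,210:400],None,fx=3,fy=3,interpolation=cv2.INTER_CUBIC))
E
```

```text
clock: 7.08
ee_pos: [600.2, -214.4, 279.1]
ee_rot: [-1.992, -2.428, 0.002]
force: [-0.7, -0.3, -3.6]
width: 14.1
grip_force: 40.0
7.125 [ 600.27287033 -214.32564877  279.04059932] [[-0.196  0.981 -0.001]
 [ 0.981  0.196 -0.   ]
 [ 0.    -0.001 -1.   ]]
```

View pics/w3c.png

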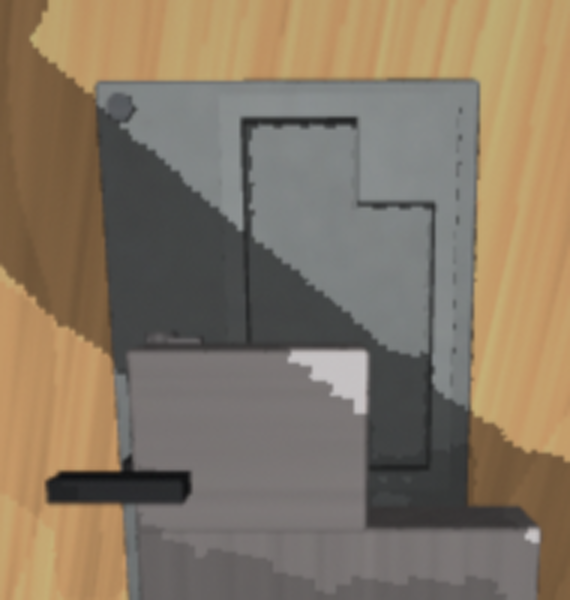

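The crop (3x, origin (210,0)) shows the pocket's inner top corners at (241,118), (358,118), (358,203), (435,203) and (430,469), and the base's far corners at (97,83) and (479,80). The held plate's top corners are (128,351), (368,350), (366,528) and (539,528).

```bash
cat > fit.py <<'E'
from h import *
f=np.load('w3.npz');c=[f[k] for k in f.files];g=np.load('w3o.npz')
def fit(A,P):
    A=np.array(A,float);a=A-A.mean(0);p=P-P.mean(0)
    th=np.arctan2((a[:,0]*p[:,1]-a[:,1]*p[:,0]).sum(),(a*p).sum())
    R=np.array([[np.cos(th),-np.sin(th)],[np.sin(th),np.cos(th)]]);t=P.mean(0)-R@A.mean(0)
    return th,t,R,np.round(P-(A@R.T+t),1)
def px(q): return np.array(q)/3.+[210,0]-1/3
pk=px([(241,118),(358,118),(358,203),(435,203),(430,469)])
th,t,R,e=fit([(-37,67),(7,67),(7,37),(37,37),(37,-67)],cast(c,pk,28)[:,:2]);print('pocket',th,t,e.tolist())
bs=cast(c,px([(97,83),(479,80)]),12)[:,:2];print('base mid-> pocket',bs.mean(0)-R@[0,128]+R@[20,45],np.linalg.norm(bs[0]-bs[1]))
tm=px([(128,351),(368,350),(366,528),(539,528)])
z=g['p'][2]-24.7+20
th2,t2,R2,e2=fit([(-35,65),(5,65),(5,35),(35,35)],cast(c,tm,z)[:,:2]);print('tmpl',th2,t2,e2.tolist())
d=g['R'][:2,:2].T@(t2-g['p'][:2]);print('tmpl in tool',d)
print('TURN',th-th2,'rib now',t2+R2@[0,-5])
# target TCP after turn
dth=th-th2;Q=np.array([[np.cos(dth),-np.sin(dth)],[np.sin(dth),np.cos(dth)]])
tgt=t-Q@(t2-g['p'][:2]);print('target TCP',tgt,'shift',tgt-g['p'][:2])
go=t-R@[20,45];print('gauge',go,'post',go+R@[-50,-14],'yhat',R@[0,1])
E
python3 fit.py
```

```text
pocket 0.2011511928067107 [ 586.0308396  -139.32214045] [[0.0, 0.0], [0.2, -0.2], [0.2, -0.1], [-0.2, -0.4], [-0.2, 0.7]]
base mid-> pocket [ 586.37987102 -139.91982937] 148.06925340271488
tmpl 0.19497244634653624 [ 599.3890027  -209.05148714] [[0.5, -0.1], [-0.1, -0.0], [-0.1, 0.0], [-0.3, 0.1]]
tmpl in tool [5.34516329 0.16502215]
TURN 0.006178746460174467 rib now [ 600.35770022 -213.95675218]
target TCP [ 586.94727785 -144.59074024] shift [-13.32559248  69.73490852]
gauge [ 575.42498016 -187.41076432] post [ 529.2302833  -211.11835765] yhat [-0.19979744  0.97983722]
```

```bash
python3 -m pendant '[[[-0.0067,0.035,0,0,0,0.006],[-0.0133,0.0697,-0.03,0,0,0.006],[-0.0133,0.0697,-0.08,0,0,0.006],[-0.0133,0.0697,-0.13,0,0,0.006],[-0.0133,0.0697,-0.17,0,0,0.006],[-0.0133,0.0697,-0.2,0,0,0.006],[-0.0133,0.0697,-0.21,0,0,0.006],[-0.0133,0.0697,-0.21,0,0,0.006],[-0.0133,0.0697,-0.21,0,0,0.006]]]'
python3 - <<'E'
from h import *
o=[r.get_obs()]
c,im=snap('wrist','pics/w4.png')
o=r.get_obs();print(o['ee_pos'],586.95-o['ee_pos'][0],-144.6-o['ee_pos'][1],Ro.from_rotvec(o['ee_rot']).as_matrix()[:2,0])
E
```

```text
clock: 8.25
ee_pos: [588.7, -144.6, 71.2]
ee_rot: [1.982, 2.434, 0.002]
force: [0.3, 1.0, -4.0]
width: 13.9
grip_force: 40.0
[ 588.63625604 -144.48748247   71.25232059] -1.6862560397141806 -0.11251753306171963 [-0.20247408  0.97928654]
```

```bash
python3 - <<'E'
from h import *
c,im=snap('wrist','pics/w5.png');np.savez('w5.npz',*c);o=r.get_obs();print(o['ee_pos'])
cv2.imwrite('pics/w5c.png',cv2.resize(im[60:260,190:430],None,fx=3,fy=3,interpolation=cv2.INTER_CUBIC))
E
```

```text
[ 588.47841092 -144.3302956    71.15548281]
```

View pics/w5c.png

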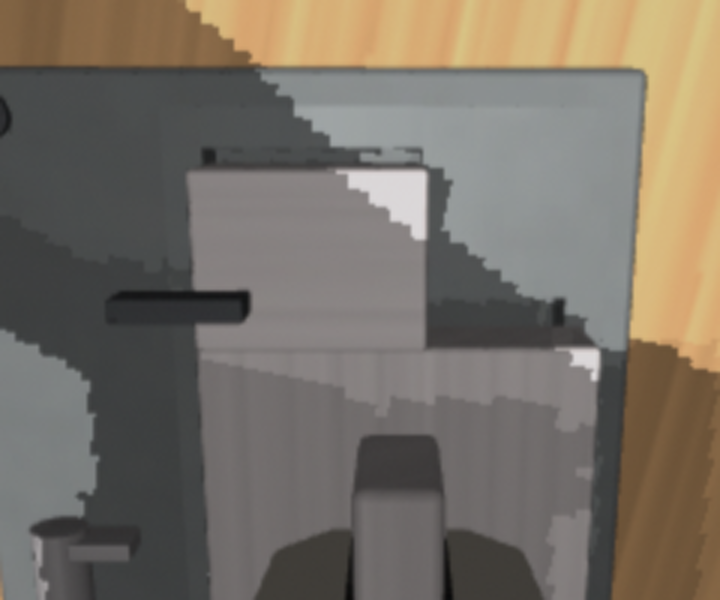

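The crop (3x, origin (190,60)) shows the pocket's top corners at (203,148), (423,148) and (565,298). The plate's top corners are at (188,170), (427,168), (426,347) and (599,347).

```bash
python3 - <<'E'
from fit import *
f=np.load('w5.npz');c=[f[k] for k in f.files]
q=lambda a:np.array(a)/3.+[190,60]-1/3
th,t,R,e=fit([(-37,67),(7,67),(37,37)],cast(c,q([(203,148),(423,148),(565,298)]),28)[:,:2])
th2,t2,R2,e2=fit([(-35,65),(5,65),(5,35),(35,35)],cast(c,q([(188,170),(427,168),(426,347),(599,347)]),66.4)[:,:2])
print('---',th,t,e.tolist(),th2,t2,e2.tolist(),'shift',t-t2, 'pocket frame',R.T@(t-t2))
E
```

```text
pocket 0.2011511928067107 [ 586.0308396  -139.32214045] [[0.0, 0.0], [0.2, -0.2], [0.2, -0.1], [-0.2, -0.4], [-0.2, 0.7]]
base mid-> pocket [ 586.37987102 -139.91982937] 148.06925340271488
tmpl 0.19497244634653624 [ 599.3890027  -209.05148714] [[0.5, -0.1], [-0.1, -0.0], [-0.1, 0.0], [-0.3, 0.1]]
tmpl in tool [5.34516329 0.16502215]
TURN 0.006178746460174467 rib now [ 600.35770022 -213.95675218]
target TCP [ 586.94727785 -144.59074024] shift [-13.32559248  69.73490852]
gauge [ 575.42498016 -187.41076432] post [ 529.2302833  -211.11835765] yhat [-0.19979744  0.97983722]
--- 0.1991356033425524 [ 585.73229384 -139.37800588] [[0.0, -0.1], [-0.0, 0.1], [-0.0, -0.1]] 0.20242800487682105 [ 587.78940047 -139.00270287] [[0.6, -0.1], [-0.2, 0.1], [-0.1, 0.0], [-0.2, -0.0]] shift [-2.05710663 -0.37530301] pocket frame [-2.09069719  0.03905488]
```

```bash
python3 -m pendant '[[[-0.0018,-0.0003,-0.005,0,0,-0.002],[-0.0018,-0.0003,-0.01,0,0,-0.002],[-0.0018,-0.0003,-0.015,0,0,-0.002],[-0.0018,-0.0003,-0.02,0,0,-0.002],[-0.0018,-0.0003,-0.024,0,0,-0.002],[-0.0018,-0.0003,-0.024,0,0,-0.002]]]'
```

```text
clock: 9.1
ee_pos: [585.3, -144.2, 45.1]
ee_rot: [-1.986, -2.433, 0.001]
force: [0.1, 0.2, -3.7]
width: 13.8
grip_force: 40.0
```

```bash
python3 -m pendant '[[[0,0,-0.003,0,0,0],[0,0,-0.006,0,0,0],[0,0,-0.008,0,0,0],[0,0,-0.0095,0,0,0],[0,0,-0.0095,0,0,0],[0,0,-0.0095,0,0,0]]]'
```

```text
clock: 9.85
ee_pos: [585.6, -144.2, 36.7]
ee_rot: [-1.986, -2.434, -0.0]
force: [-2.4, 0.4, 4.1]
width: 13.5
grip_force: 40.0
```

```bash
python3 -m pendant '[[[0,0,0,0,0,0],[0,0,0,0,0,0],[0,0,0,0,0,0],[0,0,0,0,0,0],[0,0,0,0,0,0],[0,0,0,0,0,0]]]' 60 40
python3 -m pendant '[[[0,0,0.03,0,0,0],[0,0,0.08,0,0,0],[0,0,0.13,0,0,0],[0,0,0.17,0,0,0],[0,0,0.2,0,0,0],[0,0,0.2,0,0,0],[0,0,0.2,0,0,0],[0,0,0.2,0,0,0]]]'
python3 - <<'E'
from h import *
o=r.get_obs();c,im=snap('wrist','pics/w6.png');np.savez('w6.npz',*c);print(o['ee_pos'],o['clock'])
cv2.imwrite('pics/w6c.png',cv2.resize(im[40:290,200:460],None,fx=2.4,fy=2.4,interpolation=cv2.INTER_CUBIC))
E
```

```text
clock: 10.6
ee_pos: [585.6, -144.3, 36.1]
ee_rot: [-1.986, -2.434, 0.0]
force: [-0.6, -0.4, 0.1]
width: 55.9
grip_force: 0.0
clock: 11.6
ee_pos: [584.7, -143.9, 234.3]
ee_rot: [-1.984, -2.432, 0.002]
force: [0.3, 0.4, -0.6]
width: 55.9
grip_force: 0.0
[ 584.65442224 -143.90541314  234.33134121] 11.6
```

View pics/w6c.png

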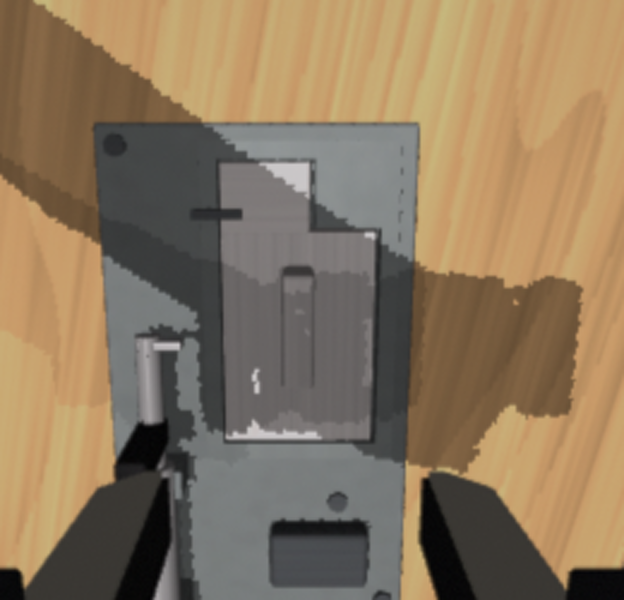

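The template is seated in the pocket with a small even gap all round. In the crop (2.4x, origin (200,40)) the fin's outer end is at (191,213), the pointer blade's end at (180,346), and the post is black at about (147,440).

```bash
python3 - <<'E'
from fit import *
f=np.load('w6.npz');c=[f[k] for k in f.files]
q=lambda a:np.array(a)/2.4+[200,40]-.3
G=lambda P:((P-go)@R).round(1)
gy=R@[0,1]
p=cast(c,q([(191,213.5)]),37)[:,:2];k=cast(c,q([(180,346)]),36)[:,:2]
print('---fin',G(p),'exp(-27,88)','ptr',G(k),'exp(-34,30)','travel',(p-k)@gy)
# template plate corners
print(G(cast(c,q([(218,160),(311,160),(378,232),(374,440)]),32)[:,:2]),'exp (-15,110),(25,110),(55,80),(55,-20)')
print('post now',go+R@[-50,-14])
o=r.get_obs();T=np.array([*(go+R@[-50,-14]),56]);print('shift',T-o['ee_pos'])
E
```

```text
pocket 0.2011511928067107 [ 586.0308396  -139.32214045] [[0.0, 0.0], [0.2, -0.2], [0.2, -0.1], [-0.2, -0.4], [-0.2, 0.7]]
base mid-> pocket [ 586.37987102 -139.91982937] 148.06925340271488
tmpl 0.19497244634653624 [ 599.3890027  -209.05148714] [[0.5, -0.1], [-0.1, -0.0], [-0.1, 0.0], [-0.3, 0.1]]
tmpl in tool [5.34516329 0.16502215]
TURN 0.006178746460174467 rib now [ 600.35770022 -213.95675218]
target TCP [ 586.94727785 -144.59074024] shift [-13.32559248  69.73490852]
gauge [ 575.42498016 -187.41076432] post [ 529.2302833  -211.11835765] yhat [-0.19979744  0.97983722]
---fin [[-28.2  89.2]] exp(-27,88) ptr [[-35.6  28.8]] exp(-34,30) travel [60.37614145]
[[-16.1 111.9]
 [ 24.7 111.9]
 [ 55.   80.6]
 [ 55.9 -18.9]] exp (-15,110),(25,110),(55,80),(55,-20)
post now [ 529.2302833  -211.11835765]
shift [ -55.60503627  -67.13894161 -178.51304247]
```

```bash
python3 -m pendant '[[[-0.01,-0.01,0,0,0,-0.18],[-0.02,-0.02,0,0,0,-0.36],[-0.03,-0.03,0,0,0,-0.54],[-0.04,-0.04,0,0,0,-0.72],[-0.05,-0.05,0,0,0,-0.9],[-0.0556,-0.067,0,0,0,-1.08],[-0.0556,-0.067,0,0,0,-1.26],[-0.0556,-0.067,0,0,0,-1.44],[-0.0556,-0.067,0,0,0,-1.57],[-0.0556,-0.067,0,0,0,-1.57]]]' 60
python3 -m pendant '[[[0,0,-0.05,0,0,0],[0,0,-0.09,0,0,0],[0,0,-0.11,0,0,0],[0,0,-0.11,0,0,0],[0,0,-0.11,0,0,0]]]'
python3 - <<'E'
from h import *
o=r.get_obs();c,im=snap('wrist','pics/w7.png');np.savez('w7.npz',*c);print(o['ee_pos'],Ro.from_rotvec(o['ee_rot']).as_matrix().round(3).tolist(),529.2-o['ee_pos'][0],-211.1-o['ee_pos'][1])
E
```

```text
clock: 12.9
ee_pos: [529.8, -210.9, 235.2]
ee_rot: [-3.125, -0.321, 0.003]
force: [0.3, 0.1, -0.5]
width: 55.9
grip_force: 0.0
clock: 13.52
ee_pos: [530.6, -211.8, 127.0]
ee_rot: [3.124, 0.319, 0.002]
force: [-0.5, -0.9, 0.2]
width: 55.6
grip_force: 0.0
[ 530.55810275 -211.82368525  126.97503692] [[0.979, 0.202, 0.001], [0.202, -0.979, -0.001], [0.001, 0.001, -1.0]] -1.358102754305719 0.7236852526968391
```

View pics/w7.png

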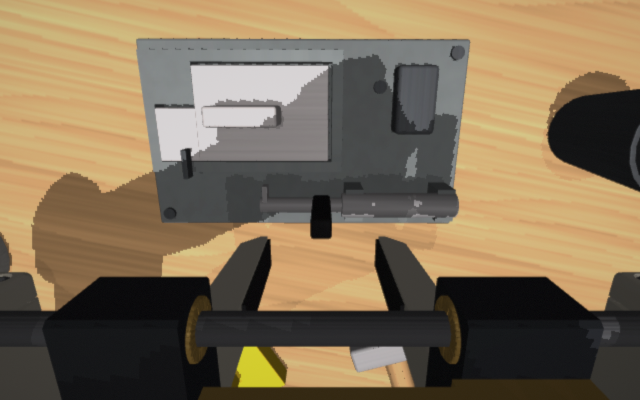

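The wrist view shows the post top at (320,232), centred between the open fingers. The fin (186,163) and the blade (265,195) are in view, and the rod is at home.

```bash
python3 -m pendant '[[[-0.001,0.0006,-0.03,0,0,0],[-0.001,0.0006,-0.055,0,0,0],[-0.001,0.0006,-0.07,0,0,0],[-0.001,0.0006,-0.07,0,0,0],[-0.001,0.0006,-0.07,0,0,0]]]'
python3 -m pendant '[[[0,0,0,0,0,0],[0,0,0,0,0,0],[0,0,0,0,0,0],[0,0,0,0,0,0],[0,0,0,0,0,0],[0,0,0,0,0,0],[0,0,0,0,0,0],[0,0,0,0,0,0]]]' 0 40
```

```text
clock: 14.2
ee_pos: [529.8, -211.3, 57.2]
ee_rot: [3.124, 0.318, 0.003]
force: [-0.5, -0.2, 0.2]
width: 55.6
grip_force: 0.0
clock: 15.2
ee_pos: [529.1, -211.0, 56.2]
ee_rot: [3.125, 0.318, 0.0]
force: [1.0, -1.8, -0.3]
width: 13.9
grip_force: 40.0
```

```bash
python3 -m pendant '[[[-0.002,0.0098,0,0,0,0],[-0.004,0.0196,0,0,0,0],[-0.006,0.0294,0,0,0,0],[-0.008,0.0392,0,0,0,0],[-0.01,0.049,0,0,0,0],[-0.0116,0.0568,0,0,0,0],[-0.0118,0.0578,0,0,0,0],[-0.0118,0.0578,0,0,0,0],[-0.0118,0.0578,0,0,0,0]]]'
python3 - <<'E'
from h import *
o=r.get_obs();c,im=snap('wrist','pics/w8.png');np.savez('w8.npz',*c);print(o['ee_pos'],(o['ee_pos'][:2]-[529.1,-211])@[-.2,.98])
c2,i2=snap('top','pics/top8.png')
a=cv2.resize(im[90:240,130:330],None,fx=4,fy=4,interpolation=cv2.INTER_CUBIC)
cv2.imwrite('pics/w8c.png',cv2.convertScaleAbs(a,alpha=1.6,beta=15))
E
```

```text
clock: 16.32
ee_pos: [517.7, -155.0, 56.2]
ee_rot: [3.121, 0.316, 0.002]
force: [2.6, -8.1, -5.5]
width: 13.7
grip_force: 40.0
[ 517.66902808 -155.048471     56.18456757] 57.118692801924674
```

View pics/w8c.png

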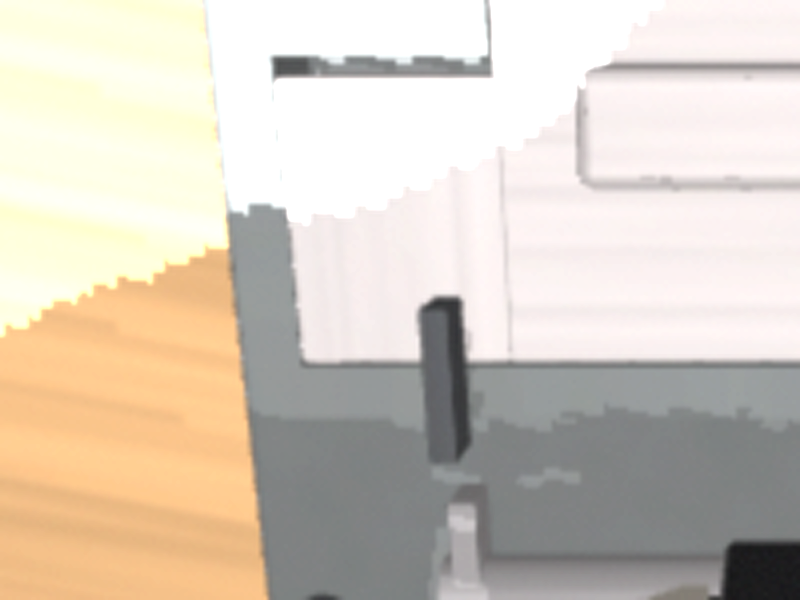

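The crop (4x, origin (130,90)) shows the fin's top face ending at (442,461), columns 428–457. The blade's top face ends at (462,503), columns 450–475. The two are nearly level, and perspective has to be taken out by casting.

```bash
python3 - <<'E' | tail -12
from fit import *
f=np.load('w8.npz');c=[f[k] for k in f.files]
q=lambda a:np.array(a)/4.+[130,90]-.4
G=lambda z,*p:((cast(c,q(p),z)[:,:2]-go)@R).round(1).tolist()
for z in (40,42): print('fin L,R top',z,G(z,(428,461),(457,459)))
for z in (38,40,42): print('blade',z,G(z,(450,503),(475,503)))
print('blade endface bottom at z30',G(30,(487,487)))
print('tongue corner',G(32,(303,362),(274,77)),'exp (-15,110),(25,110)')
E
```

```text
tmpl 0.19497244634653624 [ 599.3890027  -209.05148714] [[0.5, -0.1], [-0.1, -0.0], [-0.1, 0.0], [-0.3, 0.1]]
tmpl in tool [5.34516329 0.16502215]
TURN 0.006178746460174467 rib now [ 600.35770022 -213.95675218]
target TCP [ 586.94727785 -144.59074024] shift [-13.32559248  69.73490852]
gauge [ 575.42498016 -187.41076432] post [ 529.2302833  -211.11835765] yhat [-0.19979744  0.97983722]
fin L,R top 40 [[-28.5, 91.8], [-28.2, 87.7]]
fin L,R top 42 [[-27.8, 91.3], [-27.6, 87.2]]
blade 38 [[-35.5, 89.6], [-35.5, 86.0]]
blade 40 [[-34.8, 89.1], [-34.8, 85.6]]
blade 42 [[-34.1, 88.6], [-34.1, 85.1]]
blade endface bottom at z30 [[-35.7, 85.9]]
tongue corner [[-15.9, 110.9], [23.9, 110.9]] exp (-15,110),(25,110)
```

The blade reads 87.0 and the fin 89.2 along the gauge's y. The pull distance and the template's 1 mm of play both agree with this, so 2 mm more is needed.

```bash
python3 -m pendant '[[[-0.0004,0.002,0,0,0,0],[-0.0004,0.002,0,0,0,0],[-0.0004,0.002,0,0,0,0],[-0.0004,0.002,0,0,0,0],[-0.0004,0.002,0,0,0,0],[-0.0004,0.002,0,0,0,0],[-0.0004,0.002,0,0,0,0],[-0.0004,0.002,0,0,0,0]]]'
python3 - <<'E'
from h import *
P=[]
for i in range(4):
    P.append(r.get_obs()['ee_pos'][:2]);c,im=snap('wrist','pics/w9.png')
print((np.mean(P,0)-[529.1,-211])@[-.2,.98]);np.savez('w9.npz',*c)
a=cv2.resize(im[90:240,130:330],None,fx=4,fy=4,interpolation=cv2.INTER_CUBIC)
cv2.imwrite('pics/w9c.png',cv2.convertScaleAbs(a,alpha=1.6,beta=15))
E
```

```text
clock: 17.42
ee_pos: [517.3, -153.2, 56.2]
ee_rot: [3.121, 0.316, 0.002]
force: [2.6, -7.2, -5.4]
width: 13.7
grip_force: 40.0
58.999516934317526
```

View pics/w9c.png

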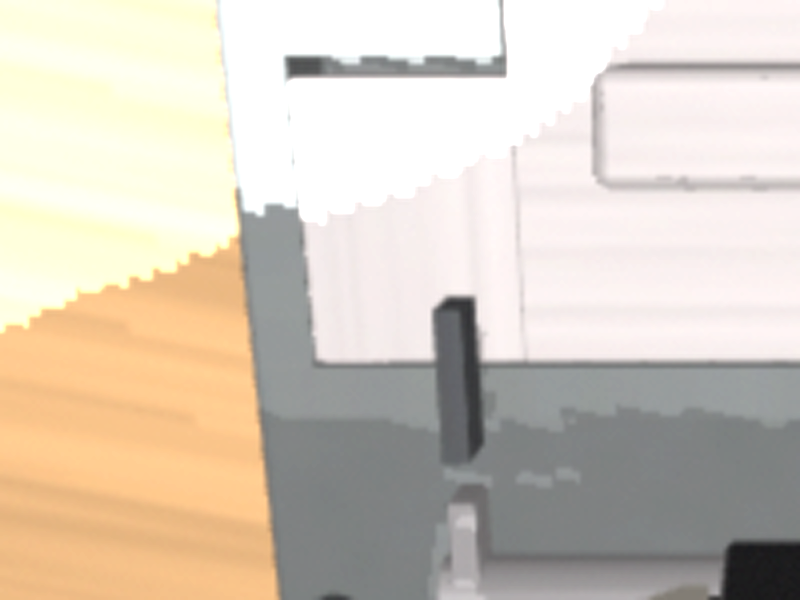

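The crop shows the fin's end centred at column 456 and the blade at 462. That is level within about 0.5 mm once the fin's line is extended, with the rod held and still, so I'm handing in.

```bash
python3 -c "
from bench import r
print(r.finish_job())"
```

```text
the job is handed in; nothing more can be done
None
```

The larger template is seated in the pocket and let go, and the arm is still holding the pointer rod with its blade level with the fin to about 0.5 mm by my last camera measurement; the job is handed in, and no verdict came back.

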